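# Clamp two staining boxes on the shaker

## Robot

A 6-joint arm with a two-finger parallel gripper is mounted at the origin on the work surface. World frame = base frame: x ahead of the robot, y to its left, z up, the work surface at z = 0. Lengths are in mm, angles in rad, forces in N, time in s.
With the tool pointing down it reaches from about 275 to 750 mm from the base axis. Payload 10.2 kg.
Tool frame: the origin (TCP) lies midway between the tips of the shut fingers; the grasp point (between the pads) lies 19 mm behind it; z points along the fingers, y is the line along which they close (so a half turn about z gives the same grasp; the last joint's range is limited). The gripper opens to 85 mm and grips with 20 to 120 N. Pads are 22 mm wide; open, the fingers measure 114 mm over their backs; the gripper's body (76 mm by 85 mm) begins 54 mm behind the grasp point. The pads swing forward as they close: fully open they stand 13 mm farther back than shut.
Start: joints at [1.052, 0.313, 1.498, -0, 1.331, -0.223], TCP at [153.053, 502.201, 195.294] pointing down, gripper open.
Joint ranges: [-2.94, 2.94], [-0.97, 2.17], [0.19, 2.56], [-1.23, 4.37], [0.02, 3.11], [-2.88, 2.88]. Speed limits (rad/s): [2.39, 2.39, 3.01, 3.14, 3.14, 3.14].

## Interface

Orientations are given as a unit quaternion [w, x, y, z].
In Python, from rig import ctrl, capture, camera_info gives the robot as it stands.
- The arm moves only by the tool apply_moves, never from a script. Its argument "targets" is a list of rows, each a list of 3 entries, a list of its own where there are three numbers: the finger opening in mm, from 0 to 85.4, then the shift along the world's x, y, z in mm, then the turn, a rotation vector about the world's x, y, z in degrees. In form: [[grip, [dx, dy, dz], [rx, ry, rz]], ...]. A call has 1 to 20 rows; each row is the pose to reach, as a shift and turn from the pose commanded when the call began; what a row does not reach only later rows make up. A row lasts 1/10 s, in which the tool goes at most 50 mm and 8.59 degrees, less where a joint would pass 70% of its speed; a pose out of reach is approached as far as the arm can. A call with a gripper value outside its range is refused whole. The fingers move at their own pace and stop on an object; "squeeze" is the grip in N (left out, the last holds). Time passes only in rows, so rows that repeat a pose let the fingers close. It gives the time, the measured TCP pose, the force, the opening and the grip force at its end, in the units of the state.
- ctrl.sense(): the state, without advancing time (a new reading comes with each control period).
- capture(name): name is "side" or "top" or "wrist"; returns (picture, depth): 420x560x3 uint8, blue, green, red; 420x560 float32, mm along the optical axis (not along the pixel's ray), 0 where there is no reading.
- camera_info(name): a dict with "vfov" (degrees; the focal length in pixels is half the picture's height over the tangent of half this angle, whatever the lens; pixels are square), "cx", "cy" (the principal point, pixels), "extrinsics" (4x4, takes a point from camera to world coordinates). Camera axes: x right, y down, z forward; pixel columns grow to the right and rows downward; lengths in mm; the calibration is good to about 2 mm. A picture is of the moment at which its call begins: read the wrist's pose just before it. camera_info takes no time and is no camera call; for the wrist camera it gives the pose at the moment of the call.
- ctrl.finish_job(): hands the job in; it is judged then, once.
The state is a dict: "time_s": time; "joints": joint angles; "dq": joint speeds; "tau": joint torques, N m; "eef_pos": TCP position; "ee_rot": TCP orientation; "force": force on the tool from outside, world axes, zero at the start; "wrist_torque": the same for the moment, N m; "grip_width": opening from 0.0 (shut) to 1.0 (fully open); "grip_force": force on a finger pad.
Only numpy, scipy, OpenCV 4.12 (cv2) and the standard library are available. Lean on these libraries where they do the work, as an engineer would, in place of code of your own. Each camera call takes 0.05 s, during which the arm holds its last target. There are 200 camera calls.

## Task

Get the shaker ready to run: push the orange-lidded box sideways until it stands square and touching the green-lidded box, and push the red clamp bar up until both boxes are held snug, with no gap, between it and the black bar at the far side. Only push with the fingers: do not lift or tip the boxes, leave the green box in its corner and do not disturb the things on the bench beside the shaker.

Things in the scene. Friction and masses are not known exactly. Their poses are not given: they have to be found in the camera images.
- shaker: White bench orbital shaker, fixed to the bench. Origin: centre of its underside. Own x points from its front panel (facing the robot) to its far side, y left, z up. Platform 320 x 320 mm, flat blue-grey mat at z = 0.115 m. Along both sides (y = -0.150 and +0.150) rails 14 mm wide, tops 22 mm above the mat; the mat between them is 286 mm wide.
- far_bar (a point): Middle of the axis of the fixed black bar across the far side: round, 16 mm diameter, 288 mm long along the shaker's y, axis 30 mm above the mat, at x = +0.115 m in the shaker frame. The boxes stand against its near face.
- clamp_mid (a point): Middle of the axis of the sliding red clamp bar across the near side: round, 16 mm diameter, 288 mm long along the shaker's y, axis 30 mm above the mat (22 mm free below it), carried at both ends by black shoes (32 mm long, tops 45 mm above the mat) on the rails. Axes as the shaker's.
- clamp_bar (a joint): Slide of the red clamp bar in m, growing towards the far bar: its axis is at x = -0.140 + value in the shaker frame; travel 0 to 0.22. It slides under a push of about 5 N anywhere along the bar and stays by friction where it is left. With both boxes against the far bar it meets them at a value of 0.149.
- orange_box: Staining box with white body and orange lid, 90 x 90 mm, 50 mm high, 0.2 to 0.45 kg, loose on the mat right of the green box, turned up to 0.22 rad and short of the far bar. Origin: centre of its underside; axes along its sides. Its place is beside the green box (centres 90 mm apart along the shaker's y), against the far bar.
- green_box: The same box with a green lid, already in its place in the far left corner of the platform: against the far bar and against the left rail; loose. Origin: centre of its underside, at about x = +0.062, y = +0.098 m in the shaker frame.
- reagent_bottle: Bystander: brown bottle with blue cap, 66 mm diameter, 160 mm high, standing on the bench left of the shaker. Origin: centre of its underside.
- slide_boxes: Bystander: white slide box on a green one, about 85 x 65 mm, 50 mm high, on the bench left of the shaker. Origin: centre of the underside.
- tube_rack: Bystander: white rack 110 x 40 mm with capped blood tubes, 98 mm high, on the bench right of the shaker. Origin: centre of the underside.
Not all that is in view belongs to the job. What is meant by the orange_box is not blue, and is the smaller of those in its own colour. Several things have the shape of the green_box; the one meant has the colours described above.

How it is judged:
By the outcome, as a careful person would: the job done as asked, in the order asked, and still so for the second after the job is handed in, with the robot touching nothing.
It also fails if it takes over 58 s, if anything falls off the work surface, if the arm or the gripper's body presses on something with over 40 N, if the wrist force passes 120 N, or if a joint passes its speed limit or range.

## Working session

There is one attempt and no reset: what is moved stays moved. The work goes in short steps, Python scripts to look and compute and a tool call to move; the robot and the scene stay as the last step left them, time stands still between calls to the robot, and variables do not carry over. Pictures are saved under pics/ and viewed, at most 11 in all, crops included, and the job is handed in when it is done.

Besides the shell and the picture viewer there is one more tool, called after ">>>" by a JSON object that holds its "op" and its "data". apply_moves: Moves the arm, as the interface text tells. Its arguments: {"type":"object","properties":{"targets":{"type":"array","items":{"type":"array"}},"squeeze":{"type":"number"}},"required":["targets"]}

```bash
mkdir -p pics; ls; python3 - <<'E'
from rig import ctrl,capture,camera_info
import cv2,numpy as np
print(ctrl.sense())
for n in ("top","side"):
    p,d=capture(n); cv2.imwrite(f"pics/{n}0.png",p); np.save(f"{n}0.npy",d)
    i=camera_info(n); print(n,i["vfov"],i["cx"],i["cy"],np.round(i["extrinsics"],3).tolist(),(d>0).mean(), [k for k in i])
E
```

```text
pics
{'time_s': 0.0, 'joints': array([ 1.05157404e+00,  3.13424155e-01,  1.49844578e+00,  1.96738281e-05,
        1.33102052e+00, -2.23429935e-01]), 'dq': array([ 1.30058791e-03,  8.08301108e-05,  5.48900326e-04, -2.53412324e-04,
        9.63858106e-04,  5.09166336e-05]), 'tau': array([ 4.01855423e-04, -4.12267900e+01, -2.59743690e+01, -1.04033415e-04,
        4.12818903e-03, -1.30165310e-05]), 'eef_pos': array([152.8996318, 501.9171642, 194.7450667]), 'ee_rot': array([-2.44356775e-04,  1.47359890e-01,  9.89082727e-01, -6.01207818e-04]), 'force': array([-0.07618742, -0.0864086 ,  0.6923058 ]), 'wrist_torque': array([ 0.06631323,  0.02148949, -0.00847259]), 'grip_force': 0.0, 'grip_width': 1.0017633949105456}
top 55.87111227062395 270.9433129123317 213.57690563021657 [[0.001, -0.992, 0.13, 431.279], [-1.0, -0.004, -0.027, 13.494], [0.027, -0.13, -0.991, 1206.771], [0.0, 0.0, 0.0, 1.0]] 0.9960204081632653 ['vfov', 'cx', 'cy', 'extrinsics']
side 52.37596416780936 274.72545260416405 207.78899252807028 [[0.963, -0.157, 0.221, 321.977], [-0.271, -0.577, 0.77, -953.914], [0.007, -0.802, -0.598, 810.986], [0.0, 0.0, 0.0, 1.0]] 0.9962670068027211 ['vfov', 'cx', 'cy', 'extrinsics']
```

View pics/top0.png

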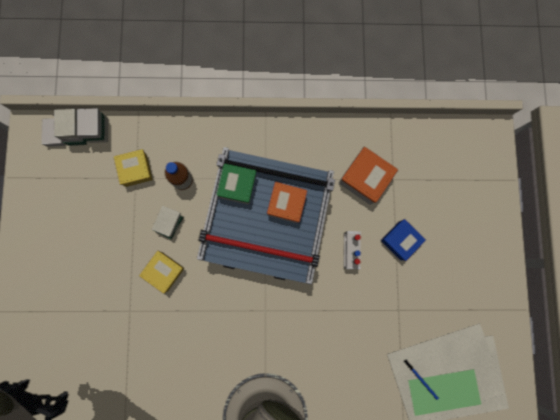

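View pics/side0.png

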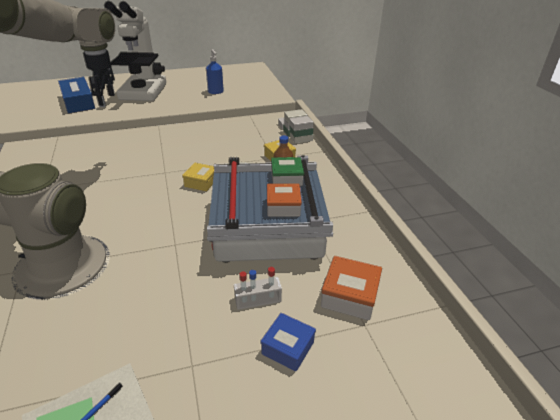

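The top view shows the platform, turned slightly. The green box is at (237,184), the orange one at (287,203), the red bar runs (206,236)–(316,260), and the black bar is beyond the boxes. The side view agrees. The large orange box and the blue and yellow boxes on the bench are decoys.

```bash
cat > h.py <<'E'
import cv2,numpy as np
from rig import ctrl,capture,camera_info
def cast(n,uv,z,info=None):
    i=info or camera_info(n); f=210/np.tan(np.radians(i["vfov"]/2)); E=np.array(i["extrinsics"])
    uv=np.atleast_2d(uv).astype(float)
    r=np.c_[(uv[:,0]-i["cx"])/f,(uv[:,1]-i["cy"])/f,np.ones(len(uv))]@E[:3,:3].T
    return E[:3,3]+r*((z-E[2,3])/r[:,2])[:,None]
def blob(p,h0,h1,roi,s=120,v=50):
    H=cv2.cvtColor(p,cv2.COLOR_BGR2HSV); a=H[...,0].astype(int)
    m=((a>=h0)&(a<=h1)) if h0<=h1 else ((a>=h0)|(a<=h1))
    m=m&(H[...,1]>s)&(H[...,2]>v)
    k=np.zeros_like(m); x0,y0,x1,y1=roi; k[y0:y1,x0:x1]=1; m=(m&k).astype(np.uint8)
    c=max(cv2.findContours(m,cv2.RETR_EXTERNAL,cv2.CHAIN_APPROX_NONE)[0],key=cv2.contourArea)
    return c[:,0,:]
def rect(n,c,z):
    P=cast(n,c,z)[:,:2].astype(np.float32); (x,y),s,a=cv2.minAreaRect(P)
    a=(a+45)%90-45
    return np.round([x,y,*s,a],1)
E
python3 - <<'E'
from h import *
p=cv2.imread("pics/top0.png"); d=np.load("top0.npy")
H=cv2.cvtColor(p,cv2.COLOR_BGR2HSV)
for uv in [(245,195),(295,210),(283,203),(260,247),(290,251),(270,170),(260,168)]: print(uv,H[uv[1],uv[0]])
g=blob(p,50,80,(190,140,340,290)); print("green",rect("top",g,165))
o=blob(p,4,15,(250,170,312,228)); print("orange",rect("top",o,165))
r=blob(p,170,3,(190,225,330,275)); print("red",rect("top",r,153))
# world pointcloud
i=camera_info("top"); f=210/np.tan(np.radians(i["vfov"]/2)); E=np.array(i["extrinsics"])
v,u=np.mgrid[:420,:560]; W=np.stack([(u-i["cx"])/f*d,(v-i["cy"])/f*d,d],-1)@E[:3,:3].T+E[:3,3]
np.save("W.npy",W)
for n,c in (("g",g),("o",o),("r",r)):
    m=np.zeros((420,560),np.uint8); cv2.drawContours(m,[c.reshape(-1,1,2)],-1,1,-1); print(n,np.median(W[m>0],0).round(1))
cv2.imwrite("pics/crop.png",cv2.resize(p[135:300,180:350],None,fx=3.5,fy=3.5,interpolation=cv2.INTER_CUBIC))
z=W[...,2]; m=(z>105)&(z<175)&(W[...,0]>300)&(W[...,0]<700)&(abs(W[...,1])<260)
m=m.astype(np.uint8); c=max(cv2.findContours(m,0,1)[0],key=cv2.contourArea); q=W[c[:,0,1],c[:,0,0],:2].astype(np.float32)
print("shaker",cv2.minAreaRect(q))
E
```

```text
(245, 195) [ 67 135 100]
(295, 210) [ 10 182 154]
(283, 203) [ 23  32 158]
(260, 247) [  0 189 131]
(290, 251) [125  32  88]
(270, 170) [140  32  24]
(260, 168) [120  21  24]
green [651.7  77.9  87.4  89.9 -11.7]
orange [600.1 -57.5  89.1  91.1 -14.4]
red [476.9  17.1 290.7  15.4 -12.2]
g [650.8  76.3 165.7]
o [599.  -57.6 165.6]
r [477.   16.3 152.4]
shaker ((570.9578857421875, -1.8763427734375), (323.465087890625, 319.4292907714844), 77.7918930053711)
```

View pics/crop.png

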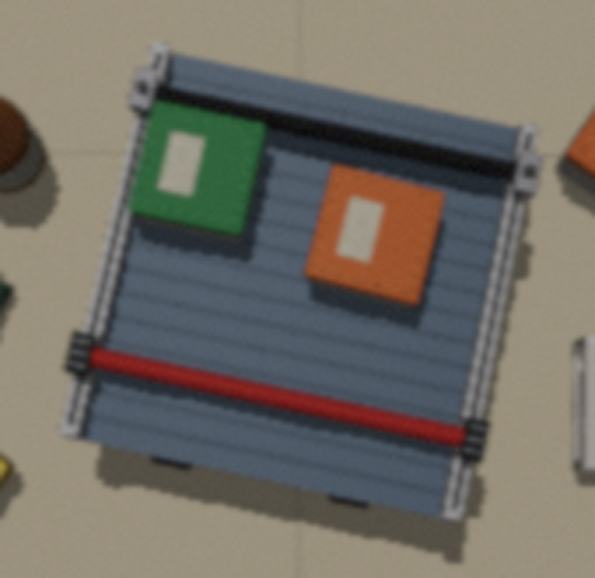

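>>> {"op": "apply_moves", "data": {"targets": [[50,[0,0,50],[0,0,4.9]],[50,[0,0,100],[0,0,4.9]],[50,[0,0,130],[0,0,4.9]],[50,[25,-36,130],[0,0,4.9]],[50,[50,-73,130],[0,0,4.9]],[50,[75,-109,130],[0,0,4.9]],[50,[101,-145,130],[0,0,4.9]],[50,[126,-182,130],[0,0,4.9]],[50,[151,-218,130],[0,0,4.9]],[50,[176,-254,130],[0,0,4.9]],[50,[201,-291,130],[0,0,4.9]],[50,[226,-327,130],[0,0,4.9]],[50,[252,-363,130],[0,0,4.9]],[50,[277,-400,130],[0,0,4.9]],[50,[302,-436,130],[0,0,4.9]],[50,[327,-472,130],[0,0,4.9]],[50,[352,-509,130],[0,0,4.9]],[50,[377,-545,130],[0,0,4.9]],[50,[377,-545,130],[0,0,4.9]],[50,[377,-545,130],[0,0,4.9]]]}}

```text
time_s: 2.1
eef_pos: [530.0, -43.2, 324.5]
ee_rot: [-0.001, 0.106, 0.994, 0.0]
force: [-0.4, 0.2, -0.0]
grip_width: 0.583
grip_force: 0.0
```

>>> {"op": "apply_moves", "data": {"targets": [[50,[0,0,-40],[0,0,0]],[50,[0,0,-80],[0,0,0]],[50,[0,0,-120],[0,0,0]],[50,[0,0,-150],[0,0,0]],[50,[0,0,-170],[0,0,0]],[50,[0,0,-185],[0,0,0]],[50,[0,0,-194],[0,0,0]],[50,[0,0,-194],[0,0,0]],[50,[0,0,-194],[0,0,0]]]}}

```text
time_s: 3.0
eef_pos: [530.3, -42.5, 132.2]
ee_rot: [0.001, 0.105, 0.995, -0.0]
force: [-0.2, 0.3, 1.4]
grip_width: 0.583
grip_force: 0.0
```

```bash
python3 - <<'E'
from h import *
p,d=capture("side"); cv2.imwrite("pics/side1.png",cv2.resize(p[140:290,180:360],None,fx=4,fy=4,interpolation=cv2.INTER_CUBIC))
print(ctrl.sense()["force"],ctrl.sense()["eef_pos"])
E
```

```text
[ 0.66393392 -0.4919917  -0.44833465] [530.44241911 -42.61922209 132.34348354]
```

View pics/side1.png

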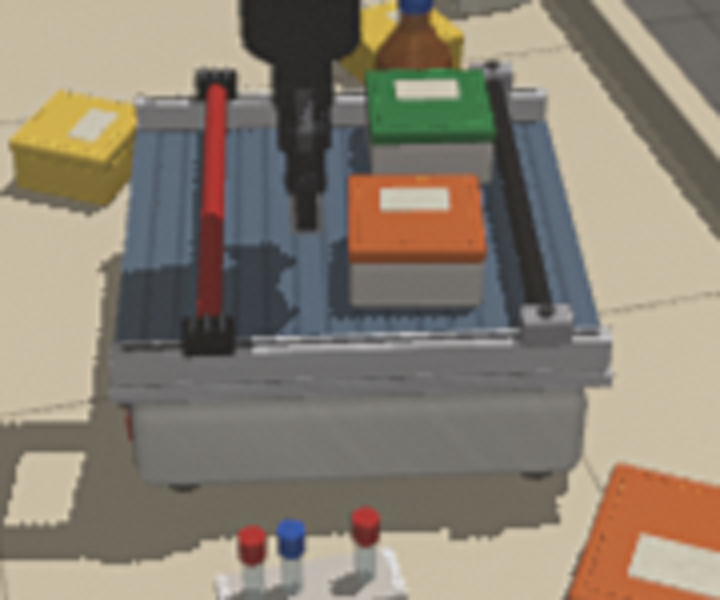

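Fingers (305,215) stand in the gap between the red bar and the orange box. Now I push forward to square the box on the far bar.

>>> {"op": "apply_moves", "data": {"targets": [[50,[4.9,-1.0,0],[0,0,0]],[50,[9.8,-2.1,0],[0,0,0]],[50,[14.7,-3.1,0],[0,0,0]],[50,[17.6,-3.8,0],[0,0,0]],[50,[20.5,-4.4,0],[0,0,0]],[50,[23.5,-5.0,0],[0,0,0]],[50,[26.4,-5.7,0],[0,0,0]],[50,[29.3,-6.3,0],[0,0,0]],[50,[32.3,-6.9,0],[0,0,0]],[50,[32.3,-6.9,0],[0,0,0]]]}}

```text
time_s: 4.05
eef_pos: [562.6, -49.8, 131.2]
ee_rot: [0.0, 0.105, 0.994, -0.0]
force: [0.2, 0.6, -0.0]
grip_width: 0.589
grip_force: 0.0
```

```bash
cat >> h.py <<'E'
def shk(P,c=(570.5,-4.5),t=-12.1):
    t=np.radians(t); P=np.asarray(P)[...,:2]-c
    return (P@np.array([[np.cos(t),-np.sin(t)],[np.sin(t),np.cos(t)]])).round(1)
def look(name):
    p,d=capture("top"); cv2.imwrite(f"pics/{name}.png",p)
    for n,a in (("green",(50,80,(190,140,340,290))),("orange",(4,15,(235,150,315,228)))):
        r=rect("top",blob(p,*a),165); print(n,r,shk(r[:2]))
    r=rect("top",blob(p,170,3,(190,150,330,275),120,40),153); print("red",r,shk(r[:2]))
    s=ctrl.sense(); print(s["time_s"],s["force"].round(1),s["eef_pos"].round(1),shk(s["eef_pos"]))
E
python3 -c "
from h import *
look('top1')"
```

```text
green [651.6  77.9  88.   89.8 -12.1] [62.  97.6]Traceback (most recent call last):
  File "<string>", line 3, in <module>
    look('top1')
    ~~~~^^^^^^^^
  File "h.py", line 25, in look
    r=rect("top",blob(p,*a),165); print(n,r,shk(r[:2]))
                 ~~~~^^^^^^
  File "h.py", line 13, in blob
    c=max(cv2.findContours(m,cv2.RETR_EXTERNAL,cv2.CHAIN_APPROX_NONE)[0],key=cv2.contourArea)
ValueError: max() iterable argument is empty
```

>>> {"op": "apply_moves", "data": {"targets": [[50,[1,-0.2,0],[0,0,0]],[50,[2,-0.4,0],[0,0,0]],[50,[3,-0.6,0],[0,0,0]],[50,[4,-0.8,0],[0,0,0]],[50,[4.5,-0.9,0],[0,0,0]]]}}

```text
time_s: 4.6
eef_pos: [566.9, -50.6, 131.3]
ee_rot: [-0.0, 0.105, 0.994, -0.0]
force: [1.1, 0.2, 0.1]
grip_width: 0.585
grip_force: 0.0
```

```bash
python3 - <<'E'
from h import *
p,d=capture("side"); cv2.imwrite("pics/side2.png",cv2.resize(p[140:290,180:360],None,fx=4,fy=4,interpolation=cv2.INTER_CUBIC))
for n,a in (("green",blob(p,50,80,(240,140,340,240))),("orange",blob(p,4,15,(250,175,320,225)))): r=rect("side",a,165);print(n,r,shk(r[:2]))
E
```

```text
green [660.4  69.6  79.2  69.7 -15.1] [72.4 91.3]
orange [599.9 -69.3  97.   87.2 -15.2] [ 42.3 -57.2]
```

View pics/side2.png

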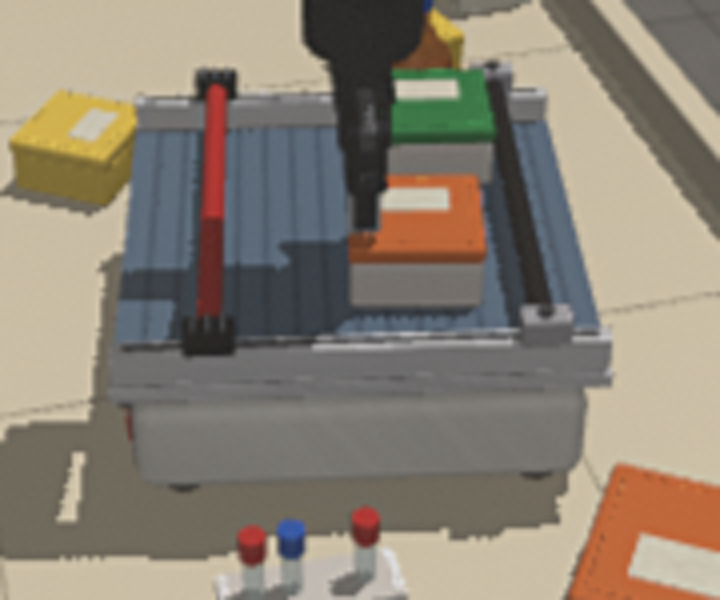

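The orange box has not moved (left edge still at x≈350), and the fingertip at (365,230) appears over its lid. I check the true finger height from depth.

```bash
python3 - <<'E'
from h import *
p,d=capture("side"); i=camera_info("side"); f=210/np.tan(np.radians(i["vfov"]/2)); E=np.array(i["extrinsics"])
v,u=np.mgrid[:420,:560]; W=np.stack([(u-i["cx"])/f*d,(v-i["cy"])/f*d,d],-1)@E[:3,:3].T+E[:3,3]
for x,y in [(271,180),(271,185),(271,190),(271,194),(271,196),(271,198),(271,200),(271,203),(300,195),(235,205),(271,230)]: print(x,y,W[y,x].round(1),shk(W[y,x]),p[y,x])
H=cv2.cvtColor(p,cv2.COLOR_BGR2HSV)
print(ctrl.sense()["joints"].round(3))
E
```

```text
271 180 [ 554.1 -110.3  242.9] [   6.2 -106.8] [41 41 44]
271 185 [ 556.1 -103.2  223.4] [  6.6 -99.6] [47 47 48]
271 190 [560.1 -88.7 198.1] [  7.5 -84.5] [40 40 42]
271 194 [560.7 -86.6 184.2] [  7.7 -82.3] [38 39 41]
271 196 [559.9 -89.8 180.2] [  7.5 -85.6] [39 39 39]
271 198 [563.5 -76.5 164.1] [  8.3 -71.8] [ 66  90 138]
271 200 [561.8 -82.7 162.3] [  7.9 -78.3] [ 43  64 111]
271 203 [560.1 -89.  157.4] [  7.6 -84.8] [ 42  68 118]
300 195 [642.  -80.9 162.3] [ 85.9 -59.7] [ 71 100 161]
235 205 [470.7 -57.7 145.9] [-86.4 -72.9] [57 54 87]
271 230 [ 541.7 -156.5  124.4] [   3.7 -154.6] [110 111 111]
[-0.295  0.464  1.452  0.     1.225 -1.655]
```

```bash
python3 - <<'E'
from h import *
p,d=capture("side"); i=camera_info("side"); f=210/np.tan(np.radians(i["vfov"]/2)); E=np.array(i["extrinsics"])
print(ctrl.sense()["eef_pos"])
T=np.linalg.inv(E)
def pr(P): q=T[:3,:3]@P+T[:3,3]; return (f*q[0]/q[2]+i["cx"],f*q[1]/q[2]+i["cy"])
e=np.array([566.9,-50.6,131.3]); yv=np.array([.21,.978,0])
for s in (0,-25,25,-39): print(s,np.round(pr(e+s*yv),1),np.round(pr(e+s*yv+[0,0,40]),1))
w,dw=capture("wrist"); a=cv2.resize(p[140:240,220:320],(500,500),interpolation=cv2.INTER_CUBIC)
cv2.imwrite("pics/w1.png",np.hstack([cv2.resize(w,(300,225)),a[:225*0+500][:225],]) if 0 else np.hstack([cv2.copyMakeBorder(cv2.resize(w,(300,225)),0,275,0,0,0),a]))
E
```

```text
[566.84219795 -50.60160374 131.27263643]
0 [269.7 202.3] [269.7 190.1]
-25 [270.2 207.9] [270.2 195.6]
25 [269.2 197. ] [269.2 184.9]
-39 [270.4 211. ] [270.5 198.7]
```

View pics/w1.png

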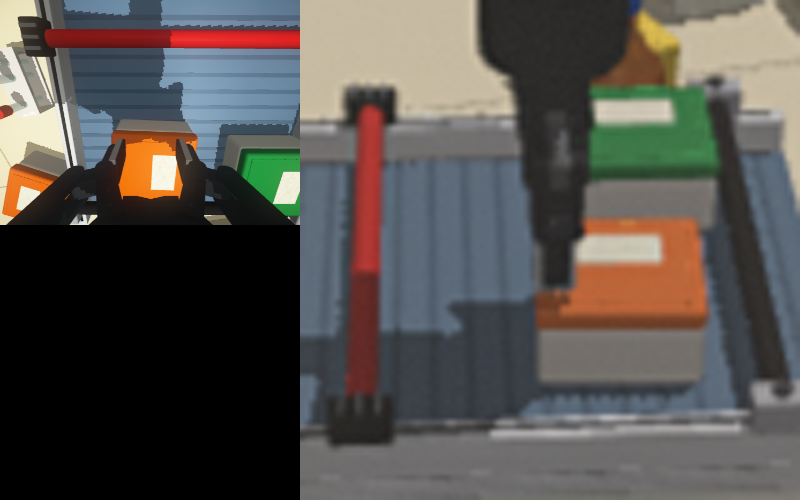

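The fingertips are really at z≈170, about 40 mm above the reported TCP. They pass over the lid without touching it. I retreat, lower carefully and measure the tip.

>>> {"op": "apply_moves", "data": {"targets": [[50,[-12,2.5,0],[0,0,0]],[50,[-24,5.1,0],[0,0,0]],[50,[-37,7.9,0],[0,0,0]],[50,[-37,7.9,0],[0,0,0]],[50,[-37,7.9,-3],[0,0,0]],[50,[-37,7.9,-6],[0,0,0]],[50,[-37,7.9,-9],[0,0,0]],[50,[-37,7.9,-9],[0,0,0]]]}}

```text
time_s: 5.6
eef_pos: [529.8, -42.7, 121.6]
ee_rot: [-0.001, 0.105, 0.994, 0.0]
force: [-0.5, 0.3, -0.1]
grip_width: 0.585
grip_force: 0.0
```

```bash
cat >> h.py <<'E'
def cloud(n):
    p,d=capture(n); i=camera_info(n); f=210/np.tan(np.radians(i["vfov"]/2)); E=np.array(i["extrinsics"])
    v,u=np.mgrid[:420,:560]; return p,np.stack([(u-i["cx"])/f*d,(v-i["cy"])/f*d,d],-1)@E[:3,:3].T+E[:3,3]
def tips():
    p,W=cloud("side"); e=ctrl.sense()["eef_pos"]; print("eef",e.round(1),ctrl.sense()["force"].round(1))
    S=shk(W); s=shk(e)
    m=(abs(S[...,0]-s[0])<16)&(abs(S[...,1]-s[1])<60)&(W[...,2]>125)&(W[...,2]<230)
    rows=np.unique(np.nonzero(m)[0])
    for r in rows[::2]: c=np.nonzero(m[r])[0]; print(r,c.min(),c.max(),np.median(W[r,c],0).round(0),shk(np.median(W[r,c],0)).round(0),np.median(p[r,c],0))
E
python3 -c "
from h import *
tips()"
```

```text
eef [529.9 -42.7 121.9] [-0.2 -0.4  0.1]
178 250 250 [511. -66. 229.] [-45. -73.] [43. 43. 45.]
180 249 261 [511. -71. 226.] [-44. -77.] [52. 50. 50.]
185 258 258 [ 523. -103.  229.] [ -26. -106.] [39. 38. 41.]
187 252 258 [518. -92. 217.] [-33. -97.] [44. 44. 45.]
189 251 261 [519. -98. 214.] [ -31. -102.] [45. 45. 46.]
191 252 260 [519. -98. 210.] [ -31. -102.] [39. 39. 42.]
193 252 260 [524. -77. 187.] [-30. -80.] [49. 48. 50.]
195 252 260 [522. -80. 184.] [-31. -84.] [48. 48. 49.]
197 252 260 [522. -79. 178.] [-32. -83.] [51. 52. 54.]
199 252 260 [522. -80. 171.] [-32. -84.] [52. 53. 54.]
201 253 259 [523. -73. 160.] [-32. -77.] [91.  87.5 85. ]
```

>>> {"op": "apply_moves", "data": {"targets": [[50,[0,0,-5],[0,0,0]],[50,[0,0,-10],[0,0,0]],[50,[0,0,-15],[0,0,0]],[50,[0,0,-20],[0,0,0]],[50,[0,0,-20],[0,0,0]]]}}

```text
time_s: 6.15
eef_pos: [529.4, -42.6, 101.5]
ee_rot: [-0.001, 0.105, 0.994, 0.0]
force: [-0.5, -0.7, 0.2]
grip_width: 0.588
grip_force: 0.0
```

```bash
python3 -c "
from h import *
tips()"
```

```text
eef [529.7 -42.6 101.9] [-0.2  0.   0.1]
176 249 249 [511. -59. 230.] [-47. -65.] [42. 42. 44.]
178 249 261 [524. -66. 227.] [-32. -70.] [44.5 44.5 45. ]
180 249 261 [517. -70. 223.] [-39. -75.] [39. 40. 42.]
182 249 250 [510. -67. 217.] [-46. -73.] [60.5 57.5 54.5]
184 249 261 [510. -70. 213.] [-45. -77.] [45. 45. 46.]
186 250 261 [524. -73. 207.] [-32. -77.] [39.5 39.5 42. ]
189 257 257 [ 521. -102.  217.] [ -28. -106.] [41. 42. 43.]
193 253 260 [522. -85. 194.] [-31. -89.] [40. 40. 42.]
195 251 261 [519. -96. 195.] [ -31. -100.] [41. 41. 43.]
197 252 260 [518. -98. 191.] [ -31. -103.] [41. 40. 41.]
199 252 260 [523. -78. 168.] [-31. -81.] [47. 47. 48.]
201 252 260 [522. -78. 164.] [-32. -82.] [47. 48. 48.]
203 252 260 [522. -81. 158.] [-32. -85.] [54. 55. 56.]
205 252 260 [522. -79. 151.] [-32. -82.] [51. 52. 53.]
207 253 259 [523. -74. 140.] [-32. -78.] [80. 80. 81.]
```

>>> {"op": "apply_moves", "data": {"targets": [[50,[4.9,-1.0,0],[0,0,0]],[50,[9.8,-2.1,0],[0,0,0]],[50,[13.7,-2.9,0],[0,0,0]],[50,[16.6,-3.6,0],[0,0,0]],[50,[19.5,-4.2,0],[0,0,0]],[50,[22.5,-4.8,0],[0,0,0]],[50,[25.4,-5.5,0],[0,0,0]],[50,[28.3,-6.1,0],[0,0,0]],[50,[31.3,-6.7,0],[0,0,0]],[50,[33.3,-7.1,0],[0,0,0]],[50,[34.3,-7.3,0],[0,0,0]]]}}

```text
time_s: 7.3
eef_pos: [564.3, -50.0, 102.3]
ee_rot: [-0.0, 0.105, 0.994, 0.0]
force: [-4.5, -0.4, 3.3]
grip_width: 0.585
grip_force: 1.9
```

>>> {"op": "apply_moves", "data": {"targets": [[50,[1,-0.2,0],[0,0,0]],[50,[2,-0.4,0],[0,0,0]]]}}

```text
time_s: 7.5
eef_pos: [566.2, -50.4, 102.3]
ee_rot: [0.0, 0.105, 0.994, 0.0]
force: [-2.6, 1.1, 1.9]
grip_width: 0.588
grip_force: 1.7
```

>>> {"op": "apply_moves", "data": {"targets": [[50,[1,-0.2,0],[0,0,0]],[50,[2,-0.4,0],[0,0,0]]]}}

```text
time_s: 7.7
eef_pos: [568.0, -50.7, 102.3]
ee_rot: [-0.0, 0.105, 0.994, 0.0]
force: [-10.1, 2.0, 5.6]
grip_width: 0.587
grip_force: 5.2
```

>>> {"op": "apply_moves", "data": {"targets": [[50,[1,-0.2,0],[0,0,0]],[50,[2,-0.4,0],[0,0,0]]]}}

```text
time_s: 7.9
eef_pos: [567.8, -50.7, 102.3]
ee_rot: [-0.003, 0.105, 0.994, 0.0]
force: [-22.0, 2.9, 12.1]
grip_width: 0.583
grip_force: 11.1
```

>>> {"op": "apply_moves", "data": {"targets": [[50,[-12,2.5,0],[0,0,0]],[45,[-12,2.5,40],[0,0,0]],[40,[-12,2.5,80],[0,0,0]],[40,[-12,2.5,110],[0,0,-8]],[40,[0,-20,110],[0,0,-16]],[40,[12,-40,110],[0,0,-24]],[40,[22,-60,110],[0,0,-32]],[40,[32,-83,110],[0,0,-40]],[40,[32,-83,110],[0,0,-48]],[40,[32,-83,110],[0,0,-56]],[40,[32,-83,110],[0,0,-64]],[40,[32,-83,110],[0,0,-72]],[40,[32,-83,110],[0,0,-80]],[40,[32,-83,110],[0,0,-88]],[40,[32,-83,110],[0,0,-90]],[40,[32,-83,110],[0,0,-90]]]}}

```text
time_s: 9.5
eef_pos: [602.6, -134.4, 212.2]
ee_rot: [0.0, 0.777, 0.629, 0.0]
force: [-0.4, -0.6, 0.2]
grip_width: 0.469
grip_force: 0.0
```

```bash
python3 - <<'E'
from h import *
p,W=cloud("side"); e=ctrl.sense()["eef_pos"]; print(e,shk(e),ctrl.sense()["ee_rot"].round(3))
cv2.imwrite("pics/side3.png",cv2.resize(p[130:290,180:360],None,fx=4,fy=3.7,interpolation=cv2.INTER_CUBIC))
E
```

```text
[ 602.50048101 -134.37385591  212.2391198 ] [  58.5 -120.3] [0.    0.777 0.629 0.   ]
```

View pics/side3.png

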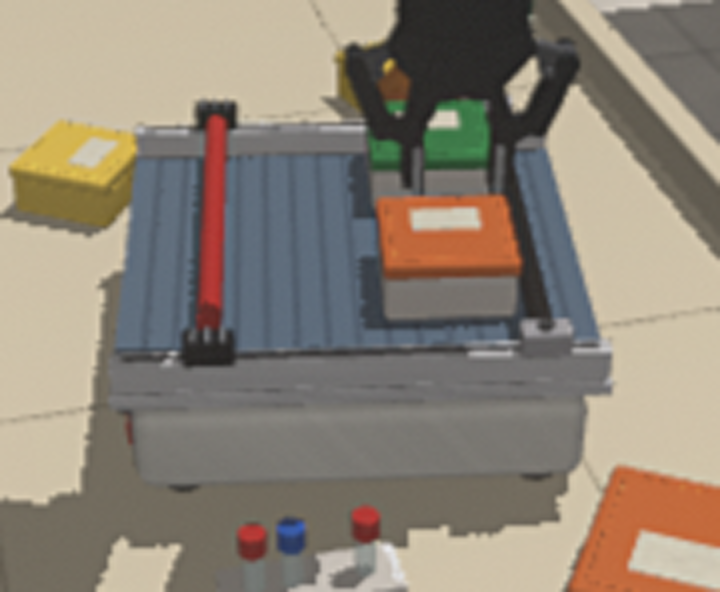

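The orange box now stands against the far bar. The open fingers hover over its right-hand side, so I descend beside it.

>>> {"op": "apply_moves", "data": {"targets": [[40,[0,0,-30],[0,0,0]],[40,[0,0,-60],[0,0,0]],[40,[0,0,-80],[0,0,0]],[40,[0,0,-95],[0,0,0]],[40,[0,0,-103],[0,0,0]],[40,[0,0,-110],[0,0,0]],[40,[0,0,-110],[0,0,0]]]}}

```text
time_s: 10.25
eef_pos: [602.1, -134.2, 101.9]
ee_rot: [-0.0, 0.777, 0.629, -0.0]
force: [0.3, -0.3, -0.9]
grip_width: 0.468
grip_force: 0.0
```

```bash
python3 - <<'E'
from h import *
p,W=cloud("side"); s=ctrl.sense(); print(s["eef_pos"],shk(s["eef_pos"]),s["force"])
cv2.imwrite("pics/side4.png",cv2.resize(p[130:290,180:360],None,fx=4,fy=3.7,interpolation=cv2.INTER_CUBIC))
E
```

```text
[ 602.33952914 -134.28459729  102.56224265] [  58.3 -120.2] [ 0.013901   -0.29968118  0.12942406]
```

View pics/side4.png

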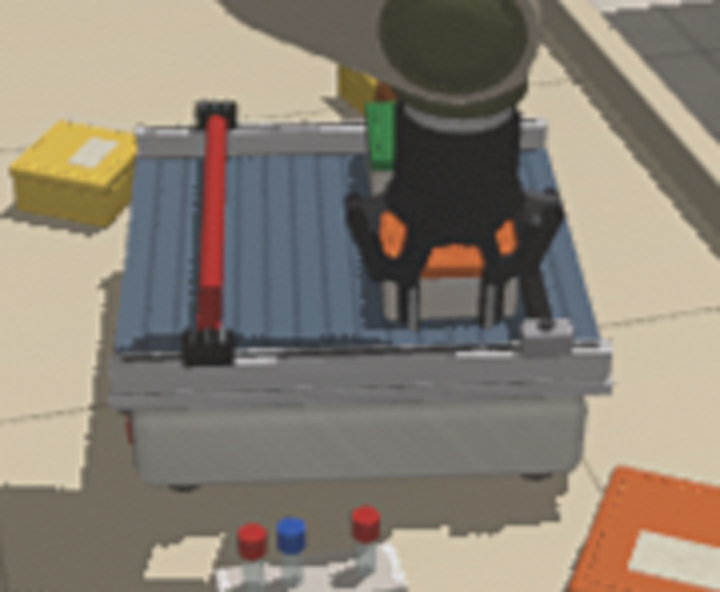

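Fingers (410,310) and (490,310) stand beside the box's right face, inside the rail. Now I push sideways.

>>> {"op": "apply_moves", "data": {"targets": [[40,[1.0,4.9,0],[0,0,0]],[40,[2.1,9.8,0],[0,0,0]],[40,[2.7,12.7,0],[0,0,0]],[40,[3.4,15.6,0],[0,0,0]],[40,[4.2,19.6,0],[0,0,0]],[40,[5.0,23.5,0],[0,0,0]],[40,[5.9,27.4,0],[0,0,0]],[40,[6.7,31.3,0],[0,0,0]],[40,[7.6,35.2,0],[0,0,0]],[40,[8.4,39.1,0],[0,0,0]],[40,[9.2,43.0,0],[0,0,0]],[40,[10.1,47.0,0],[0,0,0]],[40,[10.9,50.9,0],[0,0,0]],[40,[11.8,54.8,0],[0,0,0]],[40,[12.6,58.7,0],[0,0,0]],[40,[13.2,61.6,0],[0,0,0]],[40,[13.6,63.6,0],[0,0,0]],[40,[13.6,63.6,0],[0,0,0]]]}}

```text
time_s: 12.1
eef_pos: [615.9, -70.0, 102.3]
ee_rot: [-0.0, 0.777, 0.629, 0.0]
force: [0.1, -1.1, 0.8]
grip_width: 0.465
grip_force: 0.0
```

>>> {"op": "apply_moves", "data": {"targets": [[40,[0.4,2,0],[0,0,0]],[40,[0.8,4,0],[0,0,0]]]}}

```text
time_s: 12.3
eef_pos: [616.5, -66.6, 102.2]
ee_rot: [0.0, 0.777, 0.629, -0.0]
force: [-0.2, -2.5, 0.6]
grip_width: 0.466
grip_force: 1.3
```

>>> {"op": "apply_moves", "data": {"targets": [[40,[0.2,1,0],[0,0,0]],[40,[0.4,2,0],[0,0,0]]]}}

```text
time_s: 12.5
eef_pos: [616.9, -64.5, 102.2]
ee_rot: [-0.0, 0.777, 0.629, -0.0]
force: [-0.6, -1.9, -0.1]
grip_width: 0.467
grip_force: 1.2
```

>>> {"op": "apply_moves", "data": {"targets": [[40,[0.2,1,0],[0,0,0]],[40,[0.4,2,0],[0,0,0]]]}}

```text
time_s: 12.7
eef_pos: [617.3, -62.5, 102.2]
ee_rot: [-0.0, 0.777, 0.629, -0.0]
force: [-1.1, -1.6, 0.1]
grip_width: 0.467
grip_force: 1.2
```

>>> {"op": "apply_moves", "data": {"targets": [[40,[0.2,1,0],[0,0,0]],[40,[0.2,1,0],[0,0,0]]]}}

```text
time_s: 12.9
eef_pos: [617.5, -61.4, 102.2]
ee_rot: [-0.0, 0.777, 0.629, 0.0]
force: [-1.0, -1.1, -0.4]
grip_width: 0.467
grip_force: 0.7
```

>>> {"op": "apply_moves", "data": {"targets": [[40,[0.2,1,0],[0,0,0]],[40,[0.4,2,0],[0,0,0]]]}}

```text
time_s: 13.1
eef_pos: [617.7, -60.9, 102.3]
ee_rot: [0.001, 0.777, 0.629, -0.001]
force: [-4.0, -13.0, 0.2]
grip_width: 0.466
grip_force: 6.1
```

>>> {"op": "apply_moves", "data": {"targets": [[40,[0.2,1,0],[0,0,0]],[40,[0.2,1,0],[0,0,0]]]}}

```text
time_s: 13.3
eef_pos: [617.6, -60.9, 102.3]
ee_rot: [0.001, 0.778, 0.629, -0.002]
force: [-4.7, -12.1, 0.7]
grip_width: 0.47
grip_force: 6.7
```

>>> {"op": "apply_moves", "data": {"targets": [[40,[-2,-10,0],[0,0,0]],[40,[-4,-20,0],[0,0,0]],[40,[-4,-20,45],[0,0,0]],[40,[-4,-20,90],[0,0,0]],[40,[-4,-20,130],[0,0,0]],[50,[-14,-10,130],[0,0,8]],[50,[-24,0,130],[0,0,16]],[50,[-44,15,130],[0,0,24]],[50,[-64,30,130],[0,0,32]],[50,[-84,45,130],[0,0,40]],[50,[-104,60,130],[0,0,48]],[50,[-124,75,130],[0,0,56]],[50,[-144,90,130],[0,0,64]],[50,[-160,100,130],[0,0,72]],[50,[-167,105,130],[0,0,80]],[50,[-167,105,130],[0,0,88]],[50,[-167,105,130],[0,0,90]],[50,[-167,105,130],[0,0,90]]]}}

```text
time_s: 15.1
eef_pos: [451.1, 46.4, 232.4]
ee_rot: [0.0, 0.105, 0.994, 0.0]
force: [-0.2, -0.7, 0.5]
grip_width: 0.581
grip_force: 0.0
```

```bash
cat >> h.py <<'E'
def sidelids():
    p,_=capture("side"); cv2.imwrite("pics/sl.png",p)
    for n,a in (("green",(50,80,(240,140,340,240))),("orange",(4,15,(250,165,320,225)))): r=rect("side",blob(p,*a),165);print(n,r,shk(r[:2]))
    s=ctrl.sense(); print(s["time_s"],s["eef_pos"].round(1),shk(s["eef_pos"]))
    return p
E
python3 - <<'E'
from h import *
p=sidelids(); t,_=capture("top")
cv2.imwrite("pics/c5.png",np.hstack([cv2.resize(p[140:240,230:330],(400,400),interpolation=cv2.INTER_CUBIC),cv2.resize(t[140:290,190:340],(400,400),interpolation=cv2.INTER_CUBIC)]))
E
```

```text
green [652.4  73.6  78.5  85.1 -12.2] [63.7 93.5]
orange [632.3 -20.1 101.1  90.8 -12.1] [63.7 -2.3]
15.15 [451.1  46.4 232.4] [-127.4   24.7]
```

View pics/c5.png

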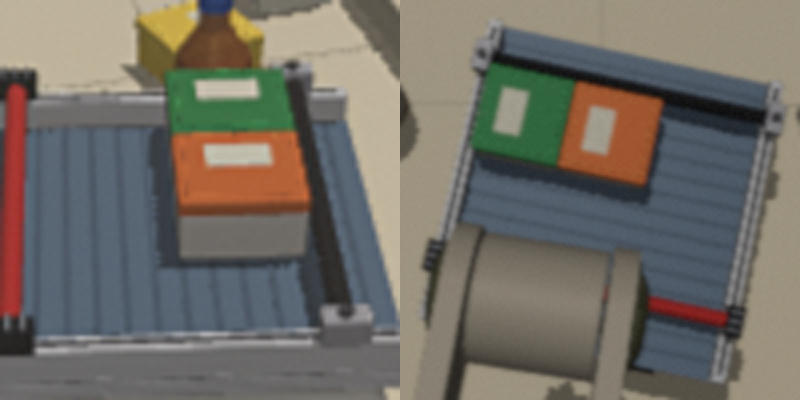

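Both boxes stand side by side, square and touching, against the far bar. Now the clamp.

>>> {"op": "apply_moves", "data": {"targets": [[50,[0,0,-40],[0,0,0]],[50,[0,0,-80],[0,0,0]],[50,[0,0,-105],[0,0,0]],[50,[0,0,-120],[0,0,0]],[50,[0,0,-130],[0,0,0]],[50,[0,0,-136],[0,0,0]],[50,[0,0,-136],[0,0,0]]]}}

```text
time_s: 15.9
eef_pos: [451.2, 46.4, 96.1]
ee_rot: [-0.0, 0.105, 0.994, 0.0]
force: [-0.1, -0.3, 1.1]
grip_width: 0.585
grip_force: 0.0
```

```bash
python3 - <<'E'
from h import *
p,W=cloud("side"); s=ctrl.sense(); print(s["eef_pos"],shk(s["eef_pos"]),s["force"])
r=rect("side",blob(p,170,3,(190,150,330,240),120,40),150); print(r,shk(r[:2]))
cv2.imwrite("pics/side6.png",cv2.resize(p[140:260,190:340],None,fx=4.5,fy=4.5,interpolation=cv2.INTER_CUBIC))
E
```

```text
[451.43872843  46.34456646  96.65172521] [-127.1   24.8] [ 0.47296579  0.24903075 -0.04404628]
[481.1  21.9 280.9  15.5 -12.2] [-92.9   7.1]
```

View pics/side6.png

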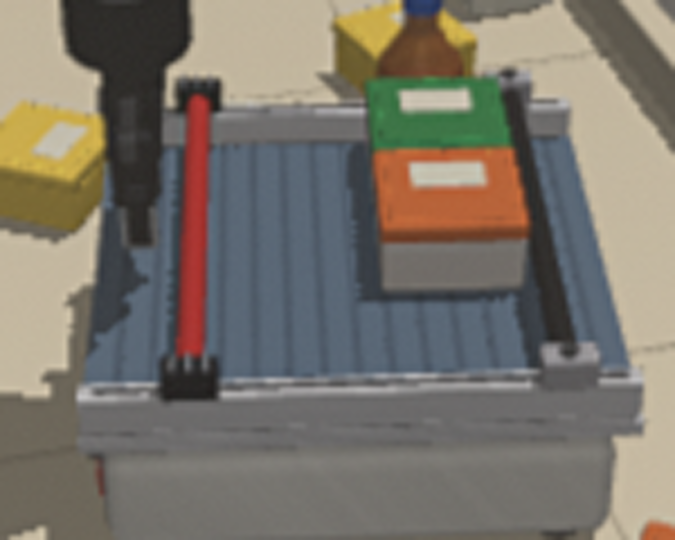

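Fingers (140,240) are behind the red bar. Pushing it forward.

>>> {"op": "apply_moves", "data": {"targets": [[50,[5,-1.1,0],[0,0,0]],[50,[10,-2.1,0],[0,0,0]],[50,[15,-3.2,0],[0,0,0]],[50,[21,-4.5,0],[0,0,0]],[50,[27,-5.8,0],[0,0,0]],[50,[33,-7.1,0],[0,0,0]],[50,[39,-8.4,0],[0,0,0]],[50,[45,-9.6,0],[0,0,0]],[50,[51,-10.9,0],[0,0,0]],[50,[57,-12.2,0],[0,0,0]],[50,[63,-13.5,0],[0,0,0]],[50,[69,-14.8,0],[0,0,0]],[50,[75,-16.1,0],[0,0,0]],[50,[81,-17.4,0],[0,0,0]],[50,[87,-18.7,0],[0,0,0]],[50,[93,-19.9,0],[0,0,0]],[50,[98,-21.0,0],[0,0,0]],[50,[101,-21.6,0],[0,0,0]]]}}

```text
time_s: 17.75
eef_pos: [552.6, 24.6, 96.2]
ee_rot: [-0.0, 0.105, 0.994, -0.0]
force: [-4.9, 0.4, 2.9]
grip_width: 0.583
grip_force: 2.2
```

```bash
python3 - <<'E'
from h import *
p=sidelids(); r=rect("side",blob(p,170,3,(190,150,330,240),120,40),150); print(r,shk(r[:2]))
E
```

```text
green [652.4  73.8  78.8  85.1 -12.2] [63.7 93.7]
orange [632.3 -20.4 100.8  91.2 -12.8] [63.8 -2.6]
17.8 [552.9  24.6  96.2] [-23.3  24.7]
[566.9  -2.6 270.7  15.4 -12.5] [-3.9  1.1]
```

>>> {"op": "apply_moves", "data": {"targets": [[50,[3,-0.6,0],[0,0,0]],[50,[6,-1.3,0],[0,0,0]],[50,[8,-1.7,0],[0,0,0]],[50,[9,-1.9,0],[0,0,0]]]}}

```text
time_s: 18.2
eef_pos: [561.2, 22.8, 96.2]
ee_rot: [-0.0, 0.105, 0.994, -0.0]
force: [-4.8, -1.0, 1.4]
grip_width: 0.585
grip_force: 2.1
```

>>> {"op": "apply_moves", "data": {"targets": [[50,[1,-0.2,0],[0,0,0]],[50,[2,-0.4,0],[0,0,0]]]}}

```text
time_s: 18.4
eef_pos: [563.1, 22.5, 96.2]
ee_rot: [-0.0, 0.105, 0.994, -0.0]
force: [-5.1, -1.7, 0.8]
grip_width: 0.583
grip_force: 2.1
```

>>> {"op": "apply_moves", "data": {"targets": [[50,[1,-0.2,0],[0,0,0]],[50,[2,-0.4,0],[0,0,0]]]}}

```text
time_s: 18.6
eef_pos: [565.1, 22.0, 96.2]
ee_rot: [-0.0, 0.105, 0.994, -0.0]
force: [-5.3, -2.2, 1.5]
grip_width: 0.586
grip_force: 2.1
```

>>> {"op": "apply_moves", "data": {"targets": [[50,[1,-0.2,0],[0,0,0]],[50,[2,-0.4,0],[0,0,0]]]}}

```text
time_s: 18.8
eef_pos: [567.0, 21.7, 96.2]
ee_rot: [-0.0, 0.105, 0.994, -0.0]
force: [-7.8, -1.5, 1.3]
grip_width: 0.587
grip_force: 3.4
```

>>> {"op": "apply_moves", "data": {"targets": [[50,[1,-0.2,0],[0,0,0]],[50,[1,-0.2,0],[0,0,0]]]}}

```text
time_s: 19.0
eef_pos: [567.5, 21.5, 96.2]
ee_rot: [-0.001, 0.105, 0.994, -0.0]
force: [-8.8, -1.8, 2.3]
grip_width: 0.587
grip_force: 4.0
```

>>> {"op": "apply_moves", "data": {"targets": [[50,[1,-0.2,0],[0,0,0]],[50,[1,-0.2,0],[0,0,0]]]}}

```text
time_s: 19.2
eef_pos: [567.5, 21.5, 96.1]
ee_rot: [-0.002, 0.105, 0.994, -0.0]
force: [-14.1, -0.5, 5.8]
grip_width: 0.585
grip_force: 6.7
```

>>> {"op": "apply_moves", "data": {"targets": [[50,[1,-0.2,0],[0,0,0]],[50,[2,-0.4,0],[0,0,0]],[50,[2,-0.4,0],[0,0,0]]]}}

```text
time_s: 19.5
eef_pos: [567.4, 21.6, 96.1]
ee_rot: [-0.005, 0.105, 0.994, -0.0]
force: [-24.2, -0.4, 12.2]
grip_width: 0.588
grip_force: 12.4
```

>>> {"op": "apply_moves", "data": {"targets": [[50,[-10,2,0],[0,0,0]],[50,[-25,5,0],[0,0,0]],[50,[-40,8,0],[0,0,0]],[50,[-40,8,45],[0,0,0]],[50,[-40,8,90],[0,0,0]],[50,[-40,8,135],[0,0,0]],[50,[-80,16,140],[0,0,0]],[50,[-120,40,140],[0,0,0]],[50,[-145,80,140],[0,0,0]],[50,[-165,120,140],[0,0,0]],[50,[-185,160,140],[0,0,0]],[50,[-205,200,140],[0,0,0]],[50,[-225,240,140],[0,0,0]],[50,[-245,280,140],[0,0,0]],[50,[-265,320,140],[0,0,0]],[50,[-285,360,140],[0,0,0]],[50,[-285,360,140],[0,0,0]],[50,[-285,360,140],[0,0,0]]]}}

```text
time_s: 21.3
eef_pos: [286.1, 381.8, 236.5]
ee_rot: [0.0, 0.104, 0.995, 0.001]
force: [0.3, -0.2, -0.2]
grip_width: 0.589
grip_force: 0.0
```

```bash
python3 - <<'E'
from h import *
look("topf"); p=sidelids(); t=cv2.imread("pics/topf.png")
cv2.imwrite("pics/cf.png",np.hstack([cv2.resize(p[140:240,230:330],(400,400),interpolation=cv2.INTER_CUBIC),cv2.resize(t[140:260,200:320],(400,400),interpolation=cv2.INTER_CUBIC)]))
E
```

```text
green [652.7  79.8  83.7  89.1 -12. ] [62.7 99.7]
orange [632.3  -8.7  90.3  95.3 -12.3] [61.3  8.8]
red [579.1  -5.3 290.8  16.8 -12.2] [8.6 1. ]
21.35 [ 0.1 -0.  -0.5] [286.5 381.1 236.5] [-358.5  317.5]
green [652.3  73.6  78.2  85.2 -12. ] [63.6 93.5]
orange [631.8 -20.2 101.2  92.3 -12.4] [63.2 -2.5]
21.4 [286.8 380.6 236.5] [-358.1  317.1]
```

View pics/cf.png

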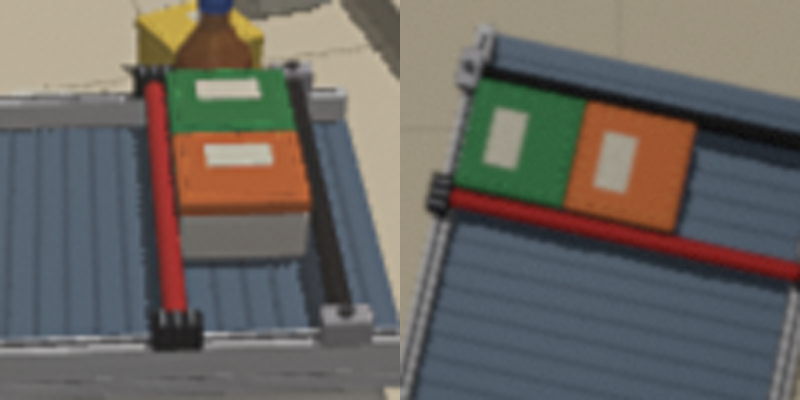

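The final pictures show both boxes square, touching and held between the red and black bars. The red bar is at slide value ≈0.149, and the bystanders and the arm are clear. Handing in.

```bash
python3 -c "
from rig import ctrl
print(ctrl.finish_job())"
```

```text
the job is handed in; nothing more can be done
None
```

The job is handed in: the orange box stands square against the green one, and both are held between the red clamp bar and the black far bar, with the arm clear; it took about 21 s and the judge's result was not shown.

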